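Stand the red pillar up on its foot

TASK

Two small bench pillars lie on the workbench. Tip the one with the red sleeve up over the edge of its foot until it stands upright on its own, keeping its foot on the bench and in its place all the while, then let go. Leave the pillar with the blue sleeve lying as it is.

Things in the scene. Friction and masses are not known exactly. Their poses are not given: they have to be found in the camera images.
- pillar_red: bench pillar, RED sleeve, 152 mm long, 0.28-0.46 kg, heavy end the foot: dark steel block 44 x 44 mm, 24 mm thick; 16 mm rod, sleeve 28 mm thick. Starts lying, eye towards the robot, foot away. Origin: centre of the foot's underside (22 mm up while lying, 0 standing). x: along the pillar from foot to eye (level; up when standing); y: level, across; z: up while lying
- pillar_red_eye (a point): centre of the red pillar's eye, 130 mm from the foot's underside on the pillar's axis, 22 mm above the bench at first. The eye is a flat aluminium disc, 44 mm diameter, 16 mm thick, on edge; a dark 14 mm pin through it along the pillar's y stands 5 mm proud each side, so fingers closing along y grip 26 mm and the pillar can swing about the pin between them
- pillar_blue: same pillar with a BLUE sleeve, lying beside the red one (either side of it), eye towards the robot; same sizes, origin and axes. Stays lying

How it is judged:
At the end, for the whole second after the job is handed in: The red pillar stands upright on its foot on the bench (within 6 degrees), released and at rest, the centre of its foot's underside within 60 mm of where it lay; the blue pillar lies within 30 mm of where it was (angle between pillar_red's own x axis and vertical below 0.1 rad and height (world z) of pillar_red below 0.008 m and distance of pillar_red from where it was at the start of the episode below 0.06 m and linear speed of pillar_red below 0.02 m/s and distance of pillar_blue from where it was at the start of the episode below 0.03 m and angle between pillar_blue's own x axis and vertical above 1.4 rad); the robot touches nothing.
It fails at once if the red pillar's foot is lifted off the bench (the centre of its underside, which lies 22 mm up at first, rises above 45 mm) (height (world z) of pillar_red above 0.045 m).
It also fails if it takes over 38 s, if anything falls off the work surface, if the arm or the gripper's body presses on something with over 40 N, if the wrist force passes 120 N, or if a joint passes its speed limit or range.

ROBOT

A 6-joint arm with a two-finger parallel gripper is mounted at the origin on a cart in front of the work surface, level with it; the furniture and walls round the work are solid. World frame = base frame: x ahead of the robot, y to its left, z up, the work surface at z = 0. Lengths are in m, angles in rad, forces in N, time in s.
With the tool pointing down it reaches from about 0.35 to 0.85 m from the base axis. Payload 8.1 kg.
Tool frame: the origin (TCP) lies at the very end of the fingers, on their centre line; the grasp point (between the pads) lies 19 mm behind it (robot.pinch_z is the distance from the TCP to the grasp point, in m); z points along the fingers, y is the line along which they close (so a half turn about z gives the same grasp; the last joint's range is limited). The gripper opens to 85 mm and grips with 20 to 120 N. Pads are 22 mm wide; open, the fingers measure 114 mm over their backs; the gripper's body (76 mm by 85 mm) begins 54 mm behind the grasp point. The pads swing forward as they close: fully open they stand 13 mm farther back than shut.
Start: joints at [-1.431, 0.13, 1.488, -0, 1.523, -0.085], TCP at [0.134, -0.585, 0.231] pointing down, gripper open.
Joint ranges: [-2.96, 2.96], [-0.89, 2.26], [0.02, 2.5], [-1.34, 4.48], [0, 2.73], [-2.66, 2.66]. Speed limits (rad/s): [2.39, 2.39, 2.79, 3.14, 3.14, 3.14].

INTERFACE

Orientations are given as a unit quaternion [x, y, z, w].
In Python, from bench import robot, cams, workorder, outline_of, tip_of gives the robot as it stands.
- The arm moves only by the shell command python3 -m inch 'ROWS' [OPENING] [FORCE]. ROWS is JSON, a list of rows, each a list of 6 numbers: the shift along the tool's x, y, z each as a share of 25 mm, from -1 to 1, then the turn, a rotation vector about the tool's x, y, z each as a share of 5 degrees, from -1 to 1. In form: [[tx, ty, tz, rx, ry, rz], ...]. A call has 1 to 20 rows; each row shifts and turns the commanded pose from where the row before left it, along the tool's axes as they then stand; what a row does not reach is not made up. A row lasts 1/12 s, in which the tool goes at most 41.7 mm and 7.16 degrees, less where a joint would pass 70% of its speed; a pose out of reach is approached as far as the arm can. A call with a number of a shift or a turn outside -1 to 1 is refused whole. A call with a gripper value outside its range is refused whole. OPENING is the finger opening in mm, from 0 to 85.4, set as the call begins (- or left out, the last holds). The fingers move at their own pace and stop on an object; FORCE is the grip in N (left out, the last holds). Time passes only in rows, so rows that do not move let the fingers close. It gives the time, the measured TCP pose, the force, the opening and the grip force at its end, in the units of the state.
- robot.sense(): the state, without advancing time (a new reading comes with each control period).
- cams.camera(name): name is "scene" or "top"; returns a dict with "color" (420x560x3 uint8, red, green, blue), "fx", "fy", "cx", "cy" (pixels), "cam_to_world" (4x4, takes a point from camera to world coordinates). Camera axes: x right, y down, z forward; pixel columns grow to the right and rows downward; lengths in m; the calibration is good to about 2 mm. A picture is of the moment at which its call begins. There is no depth.
- workorder.job_done(): hands the job in; it is judged then, once.
Trained networks look in the newest picture that a camera, given by its name, has taken for a name from the list of things; names that differ only in an ending like _2 or _b are one class to them, and where a whole thing is asked for, a point or a joint stands for the part that bears it (a point fixed in the world has none). Each returns a list of dicts, best first, with "score" (0 to 1); they miss things now and then, are a little off and sometimes report something else, mostly with a low value. They report only what shows in the picture. A call takes as long as a camera call.
- outline_of(camera, query): "pixels" (420x560 bool, what is visible of it) and "location" ([column, row] in pixels, amid what is visible of it).
- tip_of(camera, query): "location" ([column, row] in pixels: a listed point, or the origin of a listed thing).
The state is a dict: "time": time; "joint_pos": joint angles; "joint_velocities": joint speeds; "effort": joint torques, N m; "tool_pos": TCP position; "ee_rot": TCP orientation; "contact_force": force on the tool from outside, world axes, zero at the start; "torque": the same for the moment, N m; "grip_width": finger opening in m; "grasp_force": force on a finger pad.
Only numpy, scipy, OpenCV 4.12 (cv2) and the standard library are available. Lean on these libraries where they do the work, as an engineer would, in place of code of your own. Each camera call takes 0.05 s, during which the arm holds its last target. There are 200 camera calls.

## Working session

There is one attempt and no reset: what is moved stays moved. The work goes in short steps, Python scripts to look and compute and a shell command to move; the robot and the scene stay as the last step left them, time stands still between calls to the robot, and variables do not carry over. Pictures are saved under pics/ and viewed, at most 10 in all, crops included, and the job is handed in when it is done.

```bash
mkdir -p pics; cat > h.py <<'E'
import numpy as np, cv2
from scipy.spatial.transform import Rotation as R
from bench import robot, cams, workorder, outline_of, tip_of
def ray(c,px,z):
    M=np.array(c["cam_to_world"]); d=M[:3,:3]@np.array([(px[0]-c["cx"])/c["fx"],(px[1]-c["cy"])/c["fy"],1]); o=M[:3,3]
    return o+d*(z-o[2])/d[2]
E
python3 - <<'E'
from h import *
print(robot.sense())
ims=[]
for n in ("scene","top"):
    c=cams.camera(n); cv2.imwrite(f"pics/{n}0.png",c["color"][:,:,::-1])
    print(n,np.round(c["cam_to_world"],3).tolist())
    for q in ("pillar_red","pillar_red_eye","pillar_blue"):
        for t in tip_of(n,q)[:2]: print(q,'tip',t["score"],t["location"],ray(c,t["location"],.022).round(4))
        for t in outline_of(n,q)[:2]: 
            ys,xs=np.nonzero(t["pixels"]); print(q,'out',t["score"],t["location"],ray(c,t["location"],.022).round(4),xs.min(),xs.max(),ys.min(),ys.max())
E
```

```text
{'time': 0.0, 'joint_pos': array([-1.43141126e+00,  1.31127619e-01,  1.48927063e+00,  2.65960162e-05,
        1.52299332e+00, -8.53997592e-02]), 'joint_velocities': array([-0.00103495, -0.00082868,  0.00025097,  0.00085675, -0.00059878,
        0.00028314]), 'effort': array([-1.61345361e-03, -5.69400465e+01, -5.00561607e+01, -3.78219547e-04,
        1.48336584e-02, -6.24578934e-05]), 'tool_pos': array([ 0.13369419, -0.58436219,  0.23026921]), 'ee_rot': array([ 9.93690289e-01,  1.12155250e-01, -1.09985204e-05, -8.99492960e-04]), 'contact_force': array([-0.2201375 , -0.1865272 ,  1.34025681]), 'torque': array([-0.00620053,  0.03339888,  0.03315222]), 'grasp_force': 0.0, 'grip_width': 0.08512390323555645}
scene [[-0.712, -0.516, 0.476, 0.164], [-0.702, 0.518, -0.489, 0.471], [0.006, -0.682, -0.731, 0.675], [0.0, 0.0, 0.0, 1.0]]
pillar_red tip 0.68 [245.7, 243.4] [0.5831 0.1448 0.022 ]
pillar_red out 0.93 [260.6, 260.9] [0.5324 0.1532 0.022 ] 235 297 232 300
pillar_red_eye tip 0.83 [286.4, 291.6] [0.4516 0.1671 0.022 ]
pillar_red_eye tip 0.74 [291.9, 174.7] [ 0.6567 -0.0603  0.022 ]
pillar_red_eye out 0.8 [259.8, 263.2] [0.5296 0.1579 0.022 ] 235 297 232 301
pillar_blue tip 0.68 [290.5, 175.0] [ 0.6582 -0.0574  0.022 ]
pillar_blue out 0.97 [304.5, 188.2] [ 0.6071 -0.0482  0.022 ] 283 328 167 223
top [[-0.03, -0.996, 0.081, 0.47], [-1.0, 0.031, 0.006, 0.039], [-0.008, -0.08, -0.997, 0.898], [0.0, 0.0, 0.0, 1.0]]
pillar_red tip 0.66 [224.5, 191.9] [0.5856 0.1459 0.022 ]
pillar_red out 0.89 [219.5, 219.7] [0.5323 0.1566 0.022 ] 211 238 190 271
pillar_red_eye tip 0.81 [216.9, 259.8] [0.4561 0.163  0.022 ]
pillar_red_eye out 0.73 [222.1, 224.5] [0.523  0.1518 0.022 ] 211 237 190 270
pillar_blue tip 0.75 [329.9, 152.2] [ 0.6565 -0.0596  0.022 ]
pillar_blue out 0.86 [319.3, 179.8] [ 0.6034 -0.0371  0.022 ] 305 340 147 228
```

View pics/top0.png

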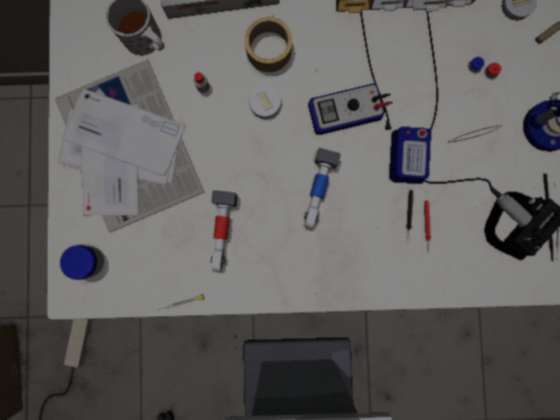

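View pics/scene0.png

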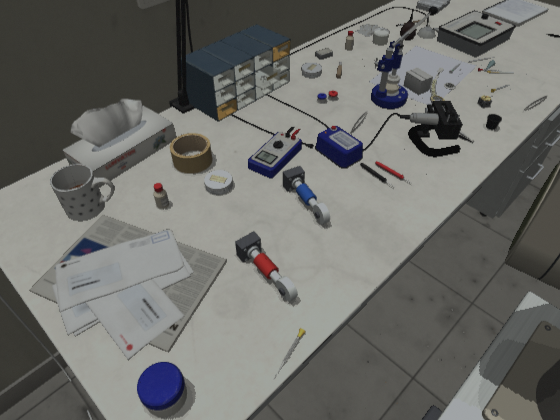

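Red lies with its foot at top (224,192) and eye at (217,260). Blue is about 20 cm to the right, at (330,152) to (311,225), so it is well clear. The two views agree to about 4 mm: foot (0.584,0.145), eye (0.454,0.165), giving 0.131 m between them, which fits the 130 mm stated.

```bash
python3 -m inch '[[0,0,0,0,0,0.84],[0,0,0,0,0,0.84],[0,0,0,0,0,0.84],[0,0,0,0,0,0.84],[0,0,0,0,0,0.84]]' 85 20
python3 -m inch '[[0.6,-0.8,0.08,0,0,0],[0.6,-0.8,0.08,0,0,0],[0.6,-0.8,0.08,0,0,0],[0.6,-0.8,0.08,0,0,0],[0.6,-0.8,0.08,0,0,0],[0.6,-0.8,0.08,0,0,0],[0.6,-0.8,0.08,0,0,0],[0.6,-0.8,0.08,0,0,0],[0.6,-0.8,0.08,0,0,0],[0.6,-0.8,0.08,0,0,0],[0.6,-0.8,0.08,0,0,0],[0.6,-0.8,0.08,0,0,0],[0.6,-0.8,0.08,0,0,0],[0.6,-0.8,0.08,0,0,0],[0.6,-0.8,0.08,0,0,0],[0.6,-0.8,0.08,0,0,0]]'
python3 -m inch '[[-0.06,-0.93,0.1,0,0,0],[-0.06,-0.93,0.1,0,0,0],[-0.06,-0.93,0.1,0,0,0],[-0.06,-0.93,0.1,0,0,0],[-0.06,-0.93,0.1,0,0,0],[-0.06,-0.93,0.1,0,0,0],[-0.06,-0.93,0.1,0,0,0],[-0.06,-0.93,0.1,0,0,0],[-0.06,-0.93,0.1,0,0,0],[-0.06,-0.93,0.1,0,0,0],[-0.06,-0.93,0.1,0,0,0],[-0.06,-0.93,0.1,0,0,0],[-0.06,-0.93,0.1,0,0,0],[-0.06,-0.93,0.1,0,0,0],[-0.06,-0.93,0.1,0,0,0],[-0.06,-0.93,0.1,0,0,0],[-0.06,-0.93,0.1,0,0,0],[-0.06,-0.93,0.1,0,0,0],[-0.06,-0.93,0.1,0,0,0],[0,0,0,0,0,0]]'
python3 - <<'E'
from h import *
s=robot.sense(); print(s["time"],s["joint_pos"].round(3),s["tool_pos"],R.from_quat(s["ee_rot"]).as_matrix().round(3).tolist())
for n in ("scene","top"):
    c=cams.camera(n); cv2.imwrite(f"pics/{n}1.png",c["color"][:,:,::-1])
    for q in ("pillar_red","pillar_red_eye"):
        for t in tip_of(n,q)[:1]: print(n,q,t["score"],t["location"],ray(c,t["location"],.022).round(4))
E
```

```text
time: 1.12
tool_pos: [0.1338, -0.5849, 0.2313]
ee_rot: [0.997, -0.073, 0.0, 0.0]
contact_force: [-0.6, 0.0, 0.5]
grip_width: 0.0849
grasp_force: 0.0
time: 2.45
tool_pos: [0.4174, -0.3011, 0.1994]
ee_rot: [0.997, -0.071, 0.0, 0.0]
contact_force: [0.2, 0.9, 0.2]
grip_width: 0.0847
grasp_force: 0.0
time: 4.12
tool_pos: [0.4505, 0.1425, 0.1515]
ee_rot: [0.998, -0.07, -0.0, -0.001]
contact_force: [0.3, 0.1, -0.4]
grip_width: 0.085
grasp_force: 0.0
4.1167 [ 0.197 -0.169  1.931  0.002  1.38   1.906] [0.45047738 0.14253295 0.15152861] [[0.99, -0.139, -0.0], [-0.139, -0.99, 0.002], [-0.0, -0.001, -1.0]]
scene pillar_red 0.56 [245.5, 238.4] [0.5927 0.1367 0.022 ]
scene pillar_red_eye 0.89 [284.6, 289.0] [0.4576 0.1655 0.022 ]
top pillar_red 0.58 [222.7, 189.2] [0.5909 0.1492 0.022 ]
```

```bash
python3 -c "
import cv2
a=cv2.imread('pics/scene1.png')[140:340,150:350];b=cv2.imread('pics/top1.png')[130:330,130:330]
cv2.imwrite('pics/c1.png',cv2.resize(cv2.hconcat([a,b]),(800,400)))"
```

```text
(no output)
```

View pics/c1.png

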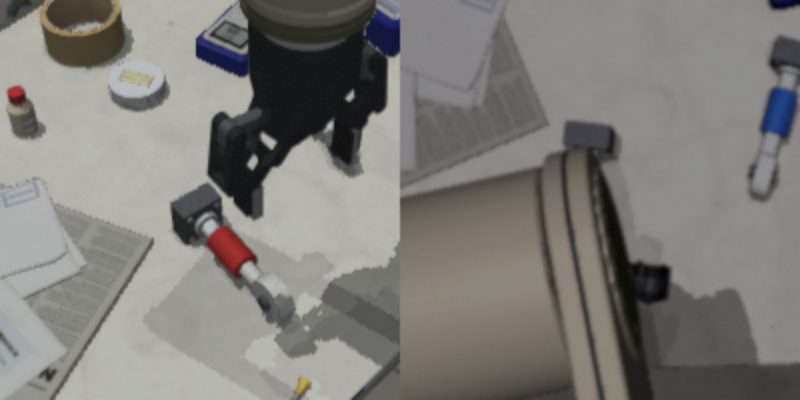

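The gripper sits above the pillar about 22 mm to its right, and the foot is at crop (195,215) as before. I'll centre it, go down and grip lightly.

```bash
python3 -m inch '[[0.06,-0.92,0,0,0,0],[0,0,0.9,0,0,0],[0,0,1,0,0,0],[0,0,1,0,0,0],[0,0,1,0,0,0],[0,0,0.8,0,0,0],[0,0,0.5,0,0,0],[0,0,0.4,0,0,0],[0,0,0.2,0,0,0],[0,0,0,0,0,0],[0,0,0,0,0,0]]'
python3 -m inch '[[0,0,0,0,0,0],[0,0,0,0,0,0],[0,0,0,0,0,0],[0,0,0,0,0,0],[0,0,0,0,0,0],[0,0,0,0,0,0],[0,0,0,0,0,0],[0,0,0,0,0,0],[0,0,0,0,0,0],[0,0,0,0,0,0]]' 10 25
python3 - <<'E'
from h import *
c=cams.camera("scene"); cv2.imwrite("pics/c2.png",cv2.resize(c["color"][180:330,190:340,::-1],(600,600)))
for t in tip_of("scene","pillar_red_eye")[:1]+tip_of("scene","pillar_red")[:1]: print(t["score"],ray(c,t["location"],.022).round(4))
E
```

```text
time: 5.33
tool_pos: [0.456, 0.1617, 0.0074]
ee_rot: [0.997, -0.071, 0.0, -0.0]
contact_force: [0.7, 0.4, 0.5]
grip_width: 0.0849
grasp_force: 0.0
time: 6.17
tool_pos: [0.4557, 0.162, 0.0072]
ee_rot: [0.997, -0.071, 0.0, -0.0]
contact_force: [-1.6, -1.2, 5.9]
grip_width: 0.025
grasp_force: 26.9
0.84 [0.4563 0.1639 0.022 ]
```

View pics/c2.png

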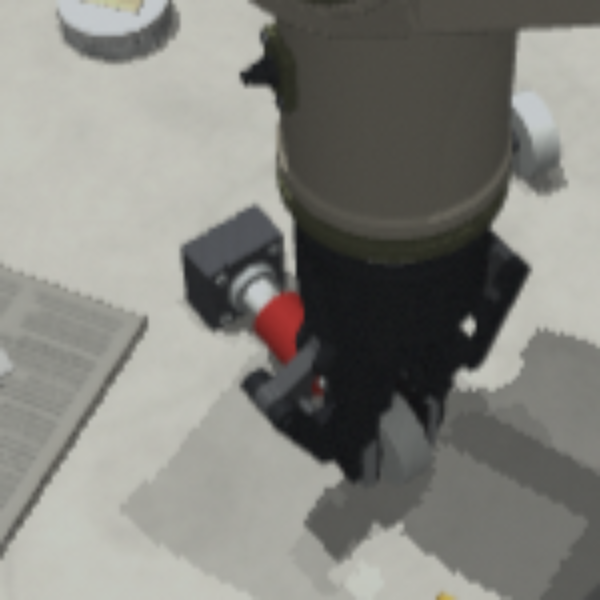

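The fingers have closed to 25 mm on the pin, with the eye at crop (400,445), so the grip is good. Next I'll swing the eye along its arc of 132 mm radius, starting with the first 40°.

```bash
python3 -m inch '[[0.12,0,-0.44,0,0,0],[0.12,0,-0.44,0,0,0],[0.19,0,-0.42,0,0,0],[0.19,0,-0.42,0,0,0],[0,0,0,0,0,0]]'
python3 -m inch '[[0.26,0,-0.38,0,0,0],[0.26,0,-0.38,0,0,0],[0.32,0,-0.33,0,0,0],[0.32,0,-0.33,0,0,0],[0,0,0,0,0,0],[0,0,0,0,0,0]]'
python3 - <<'E'
from h import *
c=cams.camera("scene"); cv2.imwrite("pics/c3.png",cv2.resize(c["color"][160:310,190:340,::-1],(600,600)))
E
```

```text
time: 6.73
tool_pos: [0.474, 0.16, 0.0532]
ee_rot: [0.997, -0.071, 0.003, -0.001]
contact_force: [-0.1, 0.4, -1.6]
grip_width: 0.0255
grasp_force: 26.1
time: 7.23
tool_pos: [0.5003, 0.1556, 0.0861]
ee_rot: [0.997, -0.071, 0.0, -0.0]
contact_force: [-1.9, 0.8, 0.4]
grip_width: 0.0253
grasp_force: 26.1
```

View pics/c3.png

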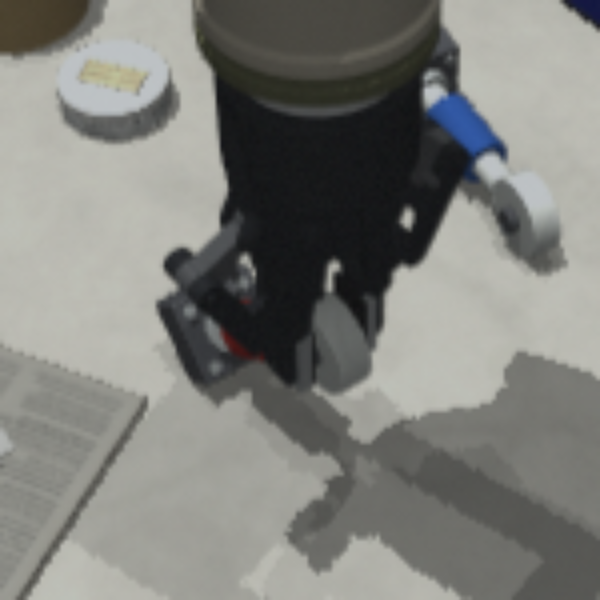

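The foot (crop 205,350) now shows its face turned up, still at its place on the bench, and the pillar is swinging freely on the pin at low force. Continuing to about 80°, then slowly past the balance point.

```bash
python3 -m inch '[[0.37,0,-0.27,0,0,0],[0.37,0,-0.27,0,0,0],[0.42,0,-0.2,0,0,0],[0.42,0,-0.2,0,0,0],[0,0,0,0,0,0]]'
python3 -m inch '[[0.22,0,-0.06,0,0,0],[0.22,0,-0.06,0,0,0],[0.22,0,-0.06,0,0,0],[0.22,0,-0.06,0,0,0],[0,0,0,0,0,0],[0,0,0,0,0,0]]'
python3 - <<'E'
from h import *
c=cams.camera("scene"); cv2.imwrite("pics/c4.png",cv2.resize(c["color"][140:290,190:340,::-1],(600,600)))
E
```

```text
time: 7.7
tool_pos: [0.5399, 0.1499, 0.1093]
ee_rot: [0.997, -0.071, 0.001, -0.0]
contact_force: [0.6, -0.1, -3.1]
grip_width: 0.0253
grasp_force: 25.7
time: 8.2
tool_pos: [0.5605, 0.1468, 0.1143]
ee_rot: [0.997, -0.071, -0.0, 0.0]
contact_force: [-1.1, -0.9, -1.5]
grip_width: 0.025
grasp_force: 26.1
```

View pics/c4.png

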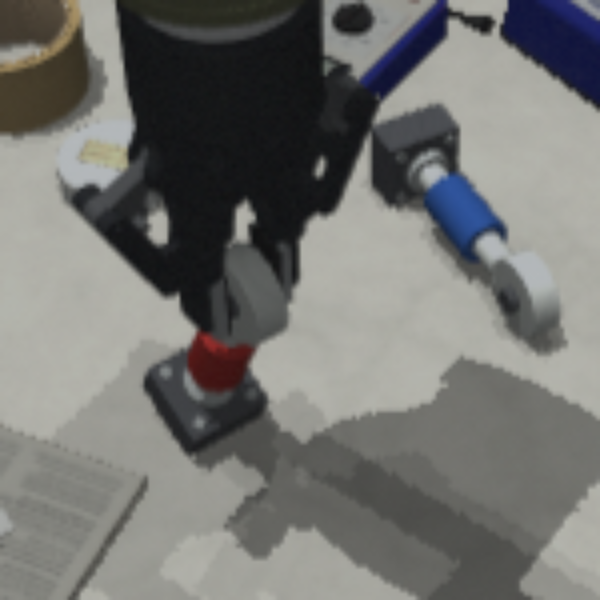

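The foot stands on its near edge at crop (205,410), tilted about 70° and in place, and blue is untouched. Now the last 20°.

```bash
python3 -m inch '[[0.23,0,-0.02,0,0,0],[0.23,0,-0.02,0,0,0],[0.23,0,-0.02,0,0,0],[0.23,0,-0.02,0,0,0],[0.23,0,0.02,0,0,0],[0.23,0,0.02,0,0,0],[0.23,0,0.02,0,0,0],[0.2,0,0.02,0,0,0],[0,0,0,0,0,0],[0,0,0,0,0,0],[0,0,0,0,0,0]]'
python3 - <<'E'
from h import *
c=cams.camera("scene"); cv2.imwrite("pics/c5.png",cv2.resize(c["color"][120:290,170:340,::-1],(600,600)))
E
```

```text
time: 9.17
tool_pos: [0.6062, 0.1405, 0.1156]
ee_rot: [0.997, -0.071, 0.001, -0.0]
contact_force: [0.1, 0.8, 6.0]
grip_width: 0.0256
grasp_force: 27.1
```

View pics/c5.png

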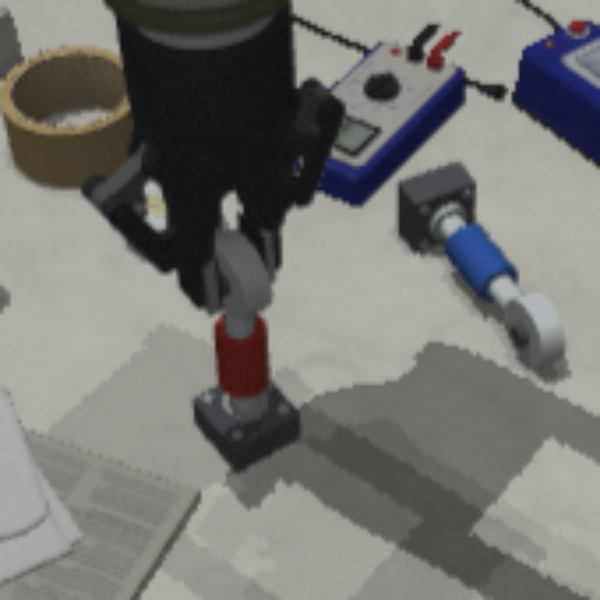

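```bash
python3 - <<'E'
from h import *
c=cams.camera("scene"); M=np.linalg.inv(np.array(c["cam_to_world"]))
def pr(p):
    q=M[:3,:3]@np.array(p)+M[:3,3]; return np.array([q[0]/q[2]*c["fx"]+c["cx"],q[1]/q[2]*c["fy"]+c["cy"]])
h=cv2.cvtColor(c["color"],cv2.COLOR_RGB2HSV); m=((h[...,0]<8)|(h[...,0]>172))&(h[...,1]>150)&(h[...,2]>40)
m[:,:220]=0;m[:,260:]=0;m[:200]=0;m[245:]=0
ys,xs=np.nonzero(m); p=np.c_[xs,ys].astype(float); print(len(p),p.mean(0),p.min(0),p.max(0))
w,v=np.linalg.eigh(np.cov(p.T)); a=v[:,1]*np.sign(v[1,1]); print("sleeve dir deg",np.degrees(np.arctan2(a[0],a[1])))
for tilt in (-10,-5,0,5,10):
    E=np.array([.606,.1405,.130]); t=np.radians(tilt); d=np.array([.99*np.sin(t),-.139*np.sin(t),np.cos(t)])
    u=pr(E-d*.08)-pr(E-d*.035); print(tilt,np.degrees(np.arctan2(*u)),pr(E-d*.0575),pr(E-d*.13))
print("near corner on bench",ray(c,(237.1,253.2),0))
E
```

```text
221 [237.93665158 222.0361991 ] [231. 211.] [244. 231.]
sleeve dir deg 8.853721946783882
-10 -1.9960608887101188 [234.70830978 214.98825383] [234.00067147 235.2923862 ]
-5 2.379601559298389 [236.1820259  216.77738591] [237.11350428 239.19252095]
0 6.064717858556105 [237.6583259  218.43189113] [240.25297835 242.85297943]
5 9.23084528097289 [239.12774449 219.9398686 ] [243.40364586 246.2503261 ]
10 12.003822543906459 [240.58065119 221.28995311] [246.54924411 249.36076617]
near corner on bench [0.59089453 0.16206764 0.        ]
```

The foot centre implied by the near corner is (0.610,0.137), with the eye above it at (0.606,0.141). That puts it within about 2° of upright with the foot pressed flat, so I can release, go straight up and check.

```bash
python3 -m inch '[[0,0,0,0,0,0],[0,0,0,0,0,0],[0,0,0,0,0,0],[0,0,0,0,0,0],[0,0,0,0,0,0],[0,0,0,0,0,0],[0,0,0,0,0,0],[0,0,0,0,0,0]]' 75
python3 -m inch '[[0,0,-0.3,0,0,0],[0,0,-0.6,0,0,0],[0,0,-1,0,0,0],[0,0,-1,0,0,0],[0,0,-1,0,0,0],[0,0,-1,0,0,0],[0,0,-0.5,0,0,0],[0,0,0,0,0,0],[0,0,0,0,0,0],[0,0,0,0,0,0],[0,0,0,0,0,0]]'
python3 - <<'E'
from h import *
c=cams.camera("scene"); cv2.imwrite("pics/c6.png",cv2.resize(c["color"][90:290,160:360,::-1],(600,600)))
for q,z in (("pillar_red",0),("pillar_red_eye",.13),("pillar_blue",.022)):
    for t in tip_of("scene",q)[:2]: print(q,t["score"],t["location"],ray(c,t["location"],z).round(4))
E
```

```text
time: 9.93
tool_pos: [0.6052, 0.1405, 0.1148]
ee_rot: [0.997, -0.071, 0.0, -0.0]
contact_force: [0.3, 0.1, 0.2]
grip_width: 0.0749
grasp_force: 0.0
time: 10.85
tool_pos: [0.6042, 0.1403, 0.2473]
ee_rot: [0.997, -0.071, -0.002, 0.0]
contact_force: [0.5, -0.3, 0.8]
grip_width: 0.0753
grasp_force: 0.0
pillar_red 0.69 [240.3, 242.1] [0.6074 0.1392 0.    ]
pillar_red_eye 0.94 [234.5, 199.1] [0.6025 0.1455 0.13  ]
```

View pics/c6.png

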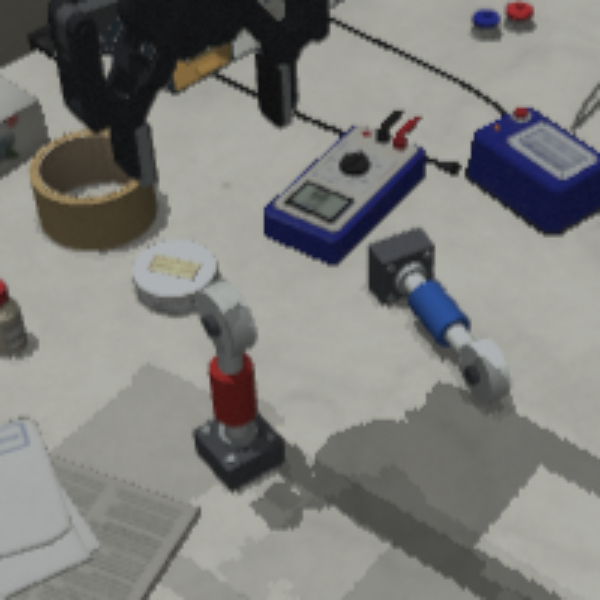

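The red pillar stands free and upright at crop (235,440), about 22 mm from where its foot lay. The gripper is well clear above it, and blue lies untouched at crop (440,310).

```bash
python3 -c "
from bench import workorder
print(workorder.job_done())"
```

```text
the job is handed in; nothing more can be done
None
```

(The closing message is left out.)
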